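# Hang the key plate on the slanted board by its keyhole

## Task

Hang the blue key plate on the slanted white board: work the round end of its keyhole over the brass screw head until the plate lies flat on the board, then pull it straight down the slope until it is fully home, with the end of the slot against the screw, and let go. Leave the other things on the sideboard where they are.

Things in the scene. Friction and masses are not known exactly. Their poses are not given: they have to be found in the camera images.
- board: White panel sloping 35 degrees from level on a dark wooden stand, fixed, placed anew each run. Origin: on its face, mid-way along a short black cross slot, 100 mm above the sideboard. Axes: x up the slope, y to the left across it, z square out of the face (up and towards the robot). The face runs 130 mm down and 80 mm up the slope from the origin, 120 mm to either side.
- slot_mid (a point): Middle of the cross slot (the board's origin; same axes). A brass screw stands square out of the face on the slot's line, fixed, but anywhere from 16 mm left to 16 mm right of here: not measured, to be seen or felt. Shank 6 mm thick; pan head 15 mm across with bevelled rim, 8 to 12.5 mm above the face. A plate that misses stops on the head, 12.5 mm up; through the hole it goes down to the face.
- plate_grip (a point): Blue key plate 110 (x) by 80 (y) by 5 mm, 0.2 to 0.4 kg, lying face up at the start. A dark wood grip block 28 (x) by 20 (y) mm stands on it, top 47 mm above the plate's underside. This point: on the block's axis, 30 mm above the underside. x to the plate's top edge, z out of its face. Two brass pegs, 12 mm tall, stand 36 mm from the block towards -x, 28 mm to either side.
- plate_hole (a point): Centre of the round (eight-sided, 19 mm across) end of the through keyhole, at the plate's underside; 28 mm from the block's axis towards +x, 30 mm below the grip point, same axes. A slot 10 mm wide runs from it towards +x and ends 23 mm from this point, so with the screw shank in it the plate can be pulled 20 mm towards its own -x.
- dice_cup: Yellow plastic dice cup, 76 mm across, 85 mm tall, origin under its centre. Bystander.
- dish: Round stainless steel keyring dish, 104 mm across, 24 mm tall, origin under its centre. Bystander.
- phone_stand: Black silicone phone stand, 85 by 70 mm, about 105 mm tall, origin under its centre. Bystander.
- stopper: Green glass decanter stopper, 48 mm across, 70 mm tall, origin under its centre. Bystander.
- decanter: Amber glass decanter, 116 mm across, 200 mm tall, origin under its centre. Bystander.
Things that resemble listed ones, but are neither listed nor needed, are in the scene too. Of the things shaped like the part that bears plate_grip, the blue one is meant.

How it is judged (in metres and radians):
On the way:
1. The screw head is through the round end of the keyhole and the plate lies on the board (x of plate_hole in the frame of board between -0.007 and 0.007 m and y of plate_hole in the frame of board between -0.021 and 0.021 m and z of plate_hole in the frame of board between -0.003 and 0.005 m and angle between the z axis of plate_hole and the z axis of board, either way round below 0.12 rad and angle between the x axis of plate_hole and the x axis of board, either way round below 0.2 rad), for 0.05 s.
At the end, for the whole second after the job is handed in: The plate lies flat on the board (within 3 mm and 4 degrees), top edge up the slope (within 7 degrees), hole within 21 mm of the middle line and at least 16.5 mm below the screw line (20 is fully home) (x of plate_hole in the frame of board between -0.024 and -0.0165 m and y of plate_hole in the frame of board between -0.021 and 0.021 m and z of plate_hole in the frame of board between -0.003 and 0.003 m and angle between the z axis of plate_hole and the z axis of board, either way round below 0.07 rad and angle between the x axis of plate_hole and the x axis of board, either way round below 0.12 rad); the robot touches nothing.
It fails at once if The dice cup was shifted more than 20 mm (distance of dice_cup from where it was at the start of the episode above 0.02 m).
It fails at once if The dish was shifted more than 20 mm (distance of dish from where it was at the start of the episode above 0.02 m).
It fails at once if The phone stand was shifted more than 20 mm (distance of phone_stand from where it was at the start of the episode above 0.02 m).
It fails at once if The stopper was shifted more than 20 mm (distance of stopper from where it was at the start of the episode above 0.02 m).
It fails at once if The decanter was shifted more than 20 mm (distance of decanter from where it was at the start of the episode above 0.02 m).
It also fails if it takes over 48 s, if anything falls off the work surface, if the arm or the gripper's body presses on something with over 40 N, if the wrist force passes 120 N, or if a joint passes its speed limit or range.

## Robot

A 7-joint arm with a two-finger parallel gripper is mounted at the origin on the work surface. World frame = base frame: x ahead of the robot, y to its left, z up, the work surface at z = 0. Lengths are in mm, angles in rad, forces in N, time in s.
With the tool pointing down it reaches from about 400 to 750 mm from the base axis. Payload 19.5 kg.
Tool frame: the origin (TCP) lies on the centre line of the jaws, within the pads' length; the fingertips stand 19 mm ahead of it and the grasp point (between the pads) is the TCP (arm.tip_reach is the distance from the TCP to the fingertips, in mm); y points along the fingers, z is the direction in which the jaws open and shut, and the axes are right-handed (so a half turn about y gives the same grasp; the last joint's range is limited). The gripper opens to 85 mm and grips with 20 to 120 N. Pads are 22 mm wide; open, the fingers measure 114 mm over their backs; the gripper's body (76 mm by 85 mm) begins 54 mm behind the grasp point. The pads swing forward as they close: fully open they stand 13 mm farther back than shut.
Start: joints at [1.229, 0.707, -0.028, 1.485, 0.022, 0.951, -0.075], TCP at [169.808, -549.329, 250.268] pointing down, gripper open.
Joint ranges: [-2.71, 2.71], [-0.32, 2.16], [-1.57, 1.52], [0, 2.45], [-1.46, 4.6], [0, 2.02], [-2.83, 2.83]. Speed limits (rad/s): [1.89, 1.89, 2.57, 2.57, 3.01, 3.01, 3.01].

## Interface

Orientations are given as a unit quaternion [w, x, y, z].
In Python, from cell import arm gives the robot as it stands.
- The arm moves only by the tool drive_tool, never from a script. Its argument "increments" is a list of rows, each an object with "fingers": the closure, from -1 (fully open) to 1 (shut); "linear": the shift along the tool's x, y, z in mm, a list of three; "roll": the turn about the tool's y in degrees. In form: [{"fingers": fingers, "linear": [dx, dy, dz], "roll": roll}, ...]. A call has 1 to 5 rows; each row is the pose to reach, as a shift and turn from the pose measured when the call began, along the tool's axes at that moment; what a row does not reach only later rows make up. A row lasts 1/12 s, in which the tool goes at most 41.7 mm and 7.16 degrees, less where a joint would pass 70% of its speed; a pose out of reach is approached as far as the arm can. A call with a gripper value outside its range is refused whole. The fingers move at their own pace and stop on an object; "grip_force" is the grip in N (left out, the last holds). Time passes only in rows, so rows that repeat a pose let the fingers close. It gives the time, the measured TCP pose, the force and the opening at its end, in the units of the state.
- arm.observe(): the state, without advancing time (a new reading comes with each control period).
- arm.get_image(name): name is "side" or "top"; returns a dict with "image" (480x640x3 uint8, blue, green, red), "mtx" (3x3 intrinsics, pixels), "k1" (the pictures are not rectified: a ray, as slopes to the right and down, at radius r is drawn at 1 + k1 r^2 times it, then the intrinsics apply), "R" (3x3) and "t" (3): a world point X has camera coordinates R X + t. Camera axes: x right, y down, z forward; pixel columns grow to the right and rows downward; lengths in mm; the calibration is good to about 2 mm. A picture is of the moment at which its call begins. There is no depth.
- arm.finish_job(): hands the job in, once; it reports no verdict.
The state is a dict: "t": time; "q": joint angles; "dq": joint speeds; "tau": joint torques, N m; "tcp_pos": TCP position; "tcp_rot": TCP orientation; "force": force on the tool from outside, world axes, zero at the start; "ft_torque": the same for the moment, N m; "opening": finger opening in mm.
Only numpy, scipy, OpenCV 4.12 (cv2) and the standard library are available. Lean on these libraries where they do the work, as an engineer would, in place of code of your own. Each camera call takes 0.05 s, during which the arm holds its last target. There are 200 camera calls.

## Working session

There is one attempt and no reset: what is moved stays moved. The work goes in short steps, Python scripts to look and compute and a tool call to move; the robot and the scene stay as the last step left them, time stands still between calls to the robot, and variables do not carry over. Pictures are saved under pics/ and viewed, about 8 in all and at most 12, crops included, and the job is handed in when it is done.

Besides the shell and the picture viewer there is one more tool, called after "Request:" as name(argument=value, ...), one argument or row to a line, values as JSON. drive_tool: Moves the arm, as the interface text tells. Its arguments: {"type":"object","properties":{"increments":{"type":"array"},"grip_force":{"type":"number"}},"required":["increments"]}

```bash
ls; mkdir -p pics; python3 - <<'E'
from cell import arm
import cv2,numpy as np,pickle
np.set_printoptions(precision=4,suppress=True)
for n in("side","top"):
    d=arm.get_image(n); cv2.imwrite(f"pics/{n}0.png",d["image"]); pickle.dump(d,open(f"{n}0.pkl","wb"))
    print(n,d["mtx"].tolist(),d["k1"],d["R"],d["t"], -np.array(d["R"]).T@np.array(d["t"]))
s=arm.observe();print(s)
E
```

```text
pics
side [[621.2577146281525, 0.0, 318.18081959273616], [0.0, 621.2577146281525, 238.8346175804242], [0.0, 0.0, 1.0]] -0.07312948546297576 [[ 0.9845 -0.1748  0.0132]
 [-0.0932 -0.586  -0.8049]
 [ 0.1484  0.7913 -0.5932]] [-556.3329  135.6182 1510.8716] [  336.1213 -1213.2422  1012.7673]
top [[508.9546556613182, 0.0, 316.11524886047937], [0.0, 508.9546556613182, 230.72697499528493], [0.0, 0.0, 1.0]] 0.012055911002369437 [[ 0.0124 -0.9999  0.0067]
 [-0.9943 -0.013  -0.1058]
 [ 0.1059 -0.0053 -0.9944]] [ -15.4649  536.6009 1325.9869] [ 393.3554   -1.4068 1375.3874]
{'t': 0.1, 'q': array([ 1.2294,  0.707 , -0.0276,  1.4849,  0.022 ,  0.9509, -0.0755]), 'dq': array([ 0.0004, -0.0017,  0.0003, -0.0016,  0.001 , -0.0021, -0.0016]), 'tau': array([  0.0029, -88.428 ,   1.2367, -23.6459,   0.017 ,   0.005 ,
        -0.0001]), 'tcp_pos': array([ 169.7216, -549.1549,  249.886 ]), 'tcp_rot': array([ 0.1055, -0.1056,  0.6995, -0.6988]), 'force': array([-0.5342,  0.1872, -0.5942]), 'ft_torque': array([-0.0063,  0.0114, -0.0077]), 'opening': 85.05103093935392}
```

View pics/side0.png

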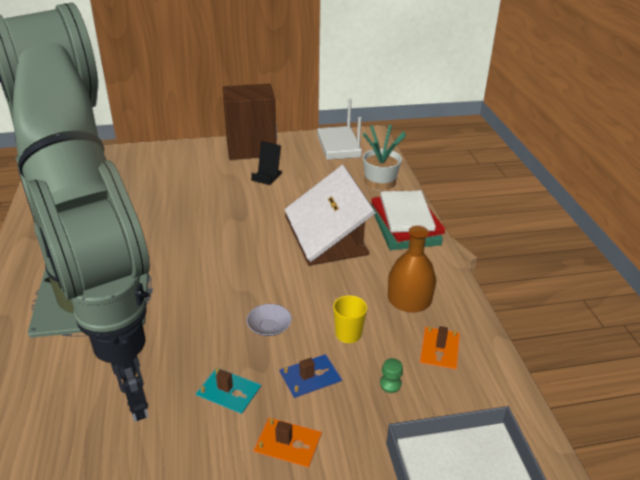

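View pics/top0.png

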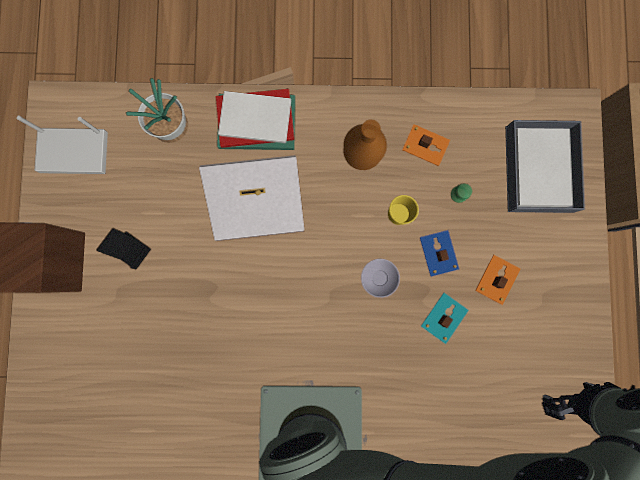

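```bash
cat > h.py <<'E'
import cv2,numpy as np,pickle
from scipy.spatial.transform import Rotation as Ro
np.set_printoptions(precision=2,suppress=True)
def ray(d,uv):
    K=np.array(d["mtx"]);R=np.array(d["R"]);t=np.array(d["t"])
    dist=np.array([d["k1"],0,0,0,0])
    p=cv2.undistortPoints(np.float64(uv).reshape(-1,1,2),K,dist).reshape(-1,2)
    v=np.c_[p,np.ones(len(p))]@R
    return -R.T@t,v
def onz(d,uv,z):
    c,v=ray(d,uv); s=(z-c[2])/v[:,2]; return c+s[:,None]*v
def proj(d,X):
    R=np.array(d["R"]);rv=cv2.Rodrigues(R)[0]
    return cv2.projectPoints(np.float64(X).reshape(-1,1,3),rv,np.float64(d["t"]),np.array(d["mtx"]),np.array([d["k1"],0,0,0,0.]))[0].reshape(-1,2)
def big(m):
    c=cv2.findContours(m.astype(np.uint8),cv2.RETR_EXTERNAL,cv2.CHAIN_APPROX_NONE)[0]
    return max(c,key=cv2.contourArea)
def twov(d1,u1,d2,u2):
    c1,v1=ray(d1,u1);c2,v2=ray(d2,u2);v1=v1[0]/np.linalg.norm(v1);v2=v2[0]/np.linalg.norm(v2)
    s=np.linalg.lstsq(np.c_[v1,-v2],c2-c1,rcond=None)[0]
    a=c1+s[0]*v1;b=c2+s[1]*v2
    return (a+b)/2,np.linalg.norm(a-b)
E
python3 - <<'E'
from h import *
D={n:pickle.load(open(n+"0.pkl","rb")) for n in("side","top")}
s=Ro.from_quat(np.array([-0.1056,0.6995,-0.6988,0.1055])).as_matrix();print("tool axes cols",s)
for n,d in D.items():
    im=d["image"];h=cv2.cvtColor(im,cv2.COLOR_BGR2HSV)
    m=(h[...,0]>105)&(h[...,0]<125)&(h[...,1]>130)&(h[...,2]>60)
    c=big(m);r=cv2.minAreaRect(c);x,y,w,hh=cv2.boundingRect(c)
    P=onz(d,c.reshape(-1,2),5)[:,:2].astype(np.float32)
    R=cv2.minAreaRect(P);print(n,"plate",(x,y,w,hh),"world rect",R)
    im2=im.copy();cm=np.zeros(m.shape,np.uint8);cv2.drawContours(cm,[cv2.convexHull(c)],-1,1,-1)
    dk=(cm>0)&(h[...,0]<25)&(h[...,2]<110); 
    if dk.any():
        b=big(dk);print(" block c",cv2.minAreaRect(b),"z47:",onz(d,[cv2.minAreaRect(b)[0]],47))
    # board
    x0,x1,y0,y1=(190,315,145,250) if n=="top" else (275,385,160,270)
    mm=np.zeros(m.shape,bool);sub=h[y0:y1,x0:x1];mm[y0:y1,x0:x1]=(sub[...,1]<45)&(sub[...,2]>120)
    c=big(mm);q=cv2.approxPolyDP(cv2.convexHull(c),6,True).reshape(-1,2);print(" board quad",q.tolist())
    br=np.zeros(m.shape,bool);br[y0:y1,x0:x1]=(sub[...,1]>110)&(sub[...,0]>12)&(sub[...,0]<35)&(sub[...,2]>90)
    cmb=np.zeros(m.shape,np.uint8);cv2.drawContours(cmb,[cv2.convexHull(c)],-1,1,-1);br&=cmb>0
    ys,xs=np.nonzero(br);print(" brass",len(xs),xs.mean(),ys.mean(),xs.min(),xs.max(),ys.min(),ys.max())
a=D["top"]["image"][160:220,215:300];b=D["side"]["image"][180:230,300:370]
c=D["top"]["image"][220:285,410:470];e=D["side"]["image"][345:400,270:350]
f=lambda i:cv2.resize(i,(390,290),interpolation=cv2.INTER_CUBIC)
cv2.imwrite("pics/crop0.png",np.vstack([np.hstack([f(a),f(b)]),np.hstack([f(c),f(e)])]))
E
```

```text
tool axes cols [[-0.96 -0.    0.3 ]
 [-0.3   0.   -0.96]
 [-0.   -1.   -0.  ]]
side plate (281, 355, 60, 41) world rect ((486.7974853515625, -343.12969970703125), (106.9090347290039, 77.80143737792969), 15.0029935836792)
 block c ((306.63079833984375, 369.04620361328125), (17.612932205200195, 14.139959335327148), 82.87498474121094) z47: [[ 475.98 -363.24   47.  ]]
 board quad [[343, 165], [374, 213], [309, 260], [285, 209]]
 brass 39 332.97435897435895 203.69230769230768 329 337 198 209
top plate (420, 231, 39, 45) world rect ((483.4449462890625, -340.6385498046875), (106.87069702148438, 77.4805908203125), 15.1062593460083)
 block c ((442.0882568359375, 255.3529510498047), (9.45888900756836, 9.701424598693848), 75.96376037597656) z47: [[ 474.36 -338.58   47.  ]]
 board quad [[295, 157], [303, 230], [215, 240], [199, 167]]
 brass 83 254.0120481927711 191.72289156626505 240 302 188 208
```

View pics/crop0.png

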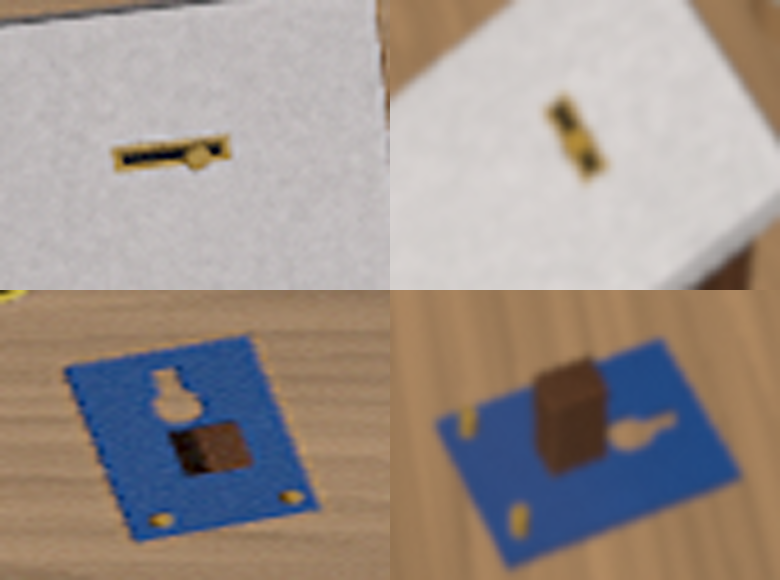

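```bash
python3 - <<'E'
from h import *
T,S=[pickle.load(open(n+"0.pkl","rb")) for n in("top","side")]
print("blocktop",onz(T,[[444.2,255.4]],47),onz(S,[[270+ (570-390)/390*80,345+(372-290)/290*55]],47))
hl=onz(T,[[437.4,245.8]],5)[0];print("hole",hl)
hs=onz(S,[[270+(632-390)/390*80,345+(435-290)/290*55]],5)[0];print("holeS",hs)
pg=onz(T,[[434.8,271.6],[454.8,266.4]],17);print("pegs",pg,pg.mean(0),np.linalg.norm(pg[0]-pg[1]))
x=np.array([np.cos(.2625),np.sin(.2625),0])
print("block from hole",hl-28*x,hs-28*x,"from pegs",pg.mean(0)+36*x)
# board
zt,zb=100+80*np.sin(np.radians(35)),100-130*np.sin(np.radians(35))
for n,d,q in(("top",T,[[199,167],[295,157],[303,230],[215,240]]),("side",S,[[285,209],[343,165],[374,213],[309,260]])):
    q=np.float64(q)
    if n=="top":U=onz(d,q[:2],zt);L=onz(d,q[2:],zb);L=L[::-1]
    else:
        # side: lower-left edge: (285,209)->(309,260)
        U=onz(d,q[[1,2]],zt);L=onz(d,q[[0,3]],zb)
    print(n,"UL,UR",U,"LL,LR",L)
    print(" widths",np.linalg.norm(U[0]-U[1]),np.linalg.norm(L[0]-L[1]),"len",np.linalg.norm(U-L,axis=1))
    xd=(U-L).mean(0);print(" yaw",np.degrees(np.arctan2(xd[1],xd[0])), "yaw from edges",np.degrees(np.arctan2(*(( (U[0]-U[1])+(L[0]-L[1]))[[1,0]])))-90)
    m=L.mean(0)+(U.mean(0)-L.mean(0))*130/210;print(" origin",m)
print("slot mid T",onz(T,[[252.5,191.9]],100),"S",onz(S,[[333.2,203.7]],100))
print("screw T",onz(T,[[257.9,191.9]],100+12.5*.819),"S",onz(S,[[333.6,204.1]],110.2))
print(twov(T,[[257.9,191.9]],S,[[333.6,204.1]]))
E
```

```text
blocktop [[ 474.31 -344.1    47.  ]] [[ 480.31 -340.39   47.  ]]
hole [ 502.59 -336.94    5.  ]
holeS [ 507.75 -340.32    5.  ]
pegs [[ 432.64 -326.17   17.  ]
 [ 447.16 -379.68   17.  ]] [ 439.9  -352.92   17.  ] 55.44772618704492
block from hole [ 475.55 -344.2     5.  ] [ 480.71 -347.59    5.  ] from pegs [ 474.66 -343.58   17.  ]
top UL,UR [[677.91 281.58 145.89]
 [706.41  46.31 145.89]] LL,LR [[508.79 259.72  25.44]
 [538.57  26.34  25.44]]
 widths 236.99163472821274 235.2739966800263 len [208.77 207.54]
 yaw 7.076558739069569 yaw from edges 7.089092881808384
 origin [627.98 155.98 100.  ]
side UL,UR [[683.1  276.59 145.89]
 [709.9   28.31 145.89]] LL,LR [[514.47 260.43  25.44]
 [543.97  17.48  25.44]]
 widths 249.7177815647613 244.73261086020563 len [207.86 205.33]
 yaw 4.613495728331083 yaw from edges 6.538145645601148
 origin [632.77 147.31 100.  ]
slot mid T [[626.12 154.4  100.  ]] S [[632.12 154.48 100.  ]]
screw T [[624.44 139.57 110.24]] S [[629.49 137.13 110.2 ]]
(array([627.42, 139.57, 108.31]), np.float64(5.1908527113162055))
```

```bash
cat > go.py <<'E'
import sys
from cell import arm
from h import *
s=arm.observe()
w,x,y,z=s["tcp_rot"];R=Ro.from_quat([x,y,z,w]).as_matrix()
yaw=np.degrees(np.arctan2(-R[1,0],-R[0,0]))
print("t",s["t"],"tcp",s["tcp_pos"],"yaw",yaw,"op",s["opening"],"F",s["force"],"M",s["ft_torque"])
if len(sys.argv)>3:
    g=np.array([float(a) for a in sys.argv[1:4]])
    print("linear",R.T@(g-s["tcp_pos"]))
E
python3 go.py 477 -344 130
```

```text
t 0.1 tcp [ 169.72 -549.15  249.89] yaw 17.173611198460826 op 85.05103093935392 F [-0.53  0.19 -0.59] M [-0.01  0.01 -0.01]
linear [-354.16  119.99 -105.16]
```

Request:
drive_tool(
  increments=[
    {"fingers": -1, "linear": [-40, 8, -12], "roll": 2},
    {"fingers": -1, "linear": [-78, 16, -24], "roll": 2},
    {"fingers": -1, "linear": [-116, 24, -35], "roll": 2},
    {"fingers": -1, "linear": [-154, 32, -46], "roll": 2},
    {"fingers": -1, "linear": [-192, 40, -57], "roll": 2},
  ],
  grip_force=40,
)

```text
t: 0.52
tcp_pos: [337.6, -436.6, 209.5]
tcp_rot: [0.093, -0.093, 0.701, -0.7]
force: [0.1, -1.6, 0.0]
opening: 85.2
```

```bash
python3 go.py 477 -344 110
```

```text
t 0.5167 tcp [ 337.62 -436.58  209.45] yaw 15.16438317909728 op 85.20999637689727 F [ 0.1  -1.59  0.03] M [ 0.   -0.07 -0.02]
linear [-158.76   99.49  -52.77]
```

Request:
drive_tool(
  increments=[
    {"fingers": -1, "linear": [-35, 22, -12], "roll": 0},
    {"fingers": -1, "linear": [-68, 43, -23], "roll": 0},
    {"fingers": -1, "linear": [-101, 63, -34], "roll": 0},
    {"fingers": -1, "linear": [-132, 83, -44], "roll": 0},
    {"fingers": -1, "linear": [-159, 99, -53], "roll": 0},
  ],
)

```text
t: 0.93
tcp_pos: [478.7, -341.6, 108.7]
tcp_rot: [0.093, -0.094, 0.702, -0.7]
force: [-0.2, 0.0, 0.1]
opening: 85.7
```

```bash
python3 go.py 477 -344 33; python3 - <<'E'
from cell import arm
import cv2,numpy as np
S=arm.get_image("side")["image"];T=arm.get_image("top")["image"]
cv2.imwrite("pics/g1.png",np.hstack([cv2.resize(S[280:430,230:400],(400,353)),cv2.resize(T[200:330,370:520],(400,353))]))
E
```

```text
t 0.9333 tcp [ 478.75 -341.58  108.7 ] yaw 15.242730046379437 op 85.71852078744017 F [-0.25  0.03  0.14] M [-0.02 -0.08  0.02]
linear [ 2.27 75.69  2.06]
```

View pics/g1.png

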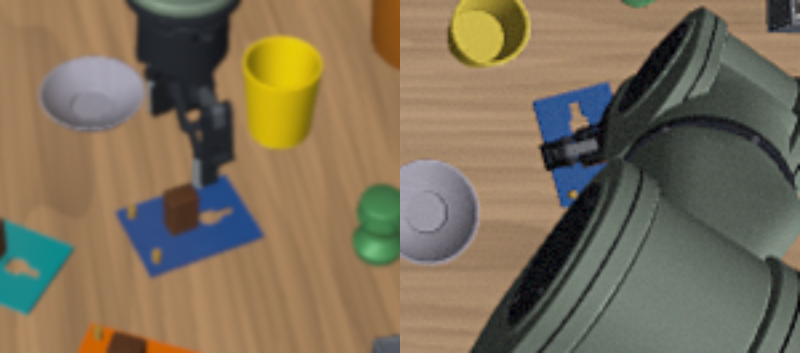

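The gripper stands above the blue block (side crop, block at about (180,208)), its fingers clear of the cup and dish. Now it goes down.

Request:
drive_tool(
  increments=[
    {"fingers": -1, "linear": [2, 30, 2], "roll": 0},
    {"fingers": -1, "linear": [2, 55, 2], "roll": 0},
    {"fingers": -0.4, "linear": [2, 70, 2], "roll": 0},
    {"fingers": -0.2, "linear": [2, 76, 2], "roll": 0},
    {"fingers": 1, "linear": [2, 76, 2], "roll": 0},
  ],
)

```text
t: 1.45
tcp_pos: [477.9, -341.2, 30.6]
tcp_rot: [0.094, -0.096, 0.703, -0.698]
force: [0.1, 0.7, 0.3]
opening: 51.7
```

Request:
drive_tool(
  increments=[
    {"fingers": 1, "linear": [0, 0, 0], "roll": 0},
    {"fingers": 1, "linear": [0, 0, 0], "roll": 0},
    {"fingers": 1, "linear": [0, 0, 0], "roll": 0},
    {"fingers": 1, "linear": [0, 0, 0], "roll": 0},
    {"fingers": 1, "linear": [0, 0, 0], "roll": 0},
  ],
  grip_force=40,
)

```text
t: 1.87
tcp_pos: [478.2, -341.7, 31.9]
tcp_rot: [0.095, -0.096, 0.702, -0.699]
force: [-2.7, 1.1, 8.2]
opening: 19.6
```

```bash
python3 go.py 470 -250 200
```

```text
t 1.8667 tcp [ 478.21 -341.71   31.85] yaw 15.469893827313916 op 19.57982240641666 F [-2.71  1.09  8.22] M [-0.23  0.29 -0.13]
linear [ -16.4  -167.68  -91.46]
```

Request:
drive_tool(
  increments=[
    {"fingers": 1, "linear": [0, -25, 0], "roll": 0},
    {"fingers": 1, "linear": [0, -60, 0], "roll": 0},
    {"fingers": 1, "linear": [0, -100, 0], "roll": 0},
    {"fingers": 1, "linear": [0, -140, 0], "roll": 0},
    {"fingers": 1, "linear": [0, -180, 0], "roll": 4},
  ],
)

```text
t: 2.28
tcp_pos: [478.2, -342.4, 214.4]
tcp_rot: [0.071, -0.072, 0.705, -0.702]
force: [1.2, -1.0, -4.3]
opening: 19.6
```

```bash
python3 go.py 490 -50 230; python3 go.py 560 170 230; python3 - <<'E'
from cell import arm
import cv2,numpy as np
S=arm.get_image("side")["image"]
cv2.imwrite("pics/g2.png",cv2.resize(S[200:430,200:430],(600,600)))
E
```

```text
t 2.2833 tcp [ 478.15 -342.43  214.43] yaw 11.538122883969693 op 19.62470808464312 F [ 1.15 -1.   -4.28] M [-0.11  0.04 -0.02]
linear [ -70.09  -14.16 -284.23]
t 2.2833 tcp [ 478.15 -342.43  214.43] yaw 11.538122883969693 op 19.62470808464312 F [ 1.15 -1.   -4.28] M [-0.11  0.04 -0.02]
linear [-182.68  -13.21 -485.78]
```

View pics/g2.png

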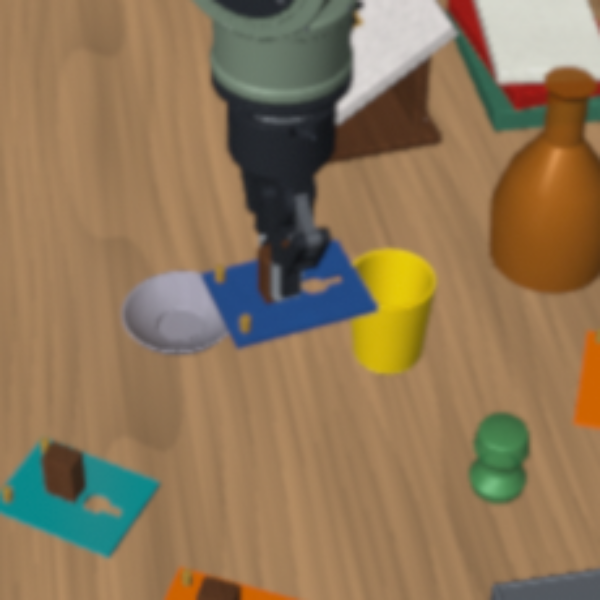

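Request:
drive_tool(
  increments=[
    {"fingers": 1, "linear": [-5, -5, -36], "roll": 2},
    {"fingers": 1, "linear": [-12, -10, -75], "roll": 3},
    {"fingers": 1, "linear": [-25, -14, -114], "roll": 4.7},
    {"fingers": 1, "linear": [-35, -14, -153], "roll": 4.7},
    {"fingers": 1, "linear": [-45, -14, -192], "roll": 4.7},
  ],
)

```text
t: 2.75
tcp_pos: [487.3, -144.9, 236.4]
tcp_rot: [-0.041, 0.036, -0.706, 0.706]
force: [1.2, -0.0, -3.6]
opening: 19.6
```

```bash
cat > bd.py <<'E'
# usage: bd.py x y n  -> TCP target for board coords
import sys
from h import *
def B(x,y,n,O=(629.5,153,100),yaw=6.8):
    a=np.radians(yaw);c,s=np.cos(a),np.sin(a);C,S=np.cos(np.radians(35)),np.sin(np.radians(35))
    return np.array(O)+x*np.array([C*c,C*s,S])+y*np.array([-s,c,0])+n*np.array([-S*c,-S*s,C])
def inv(p,**k):
    O=B(0,0,0,**k);return np.array([(B(*e,**k)-O)@(p-O) for e in np.eye(3)])
def cmd(*g):
    from cell import arm
    s=arm.observe();w,x,y,z=s["tcp_rot"];R=Ro.from_quat([x,y,z,w]).as_matrix()
    print("t",s["t"],"board tcp",inv(s["tcp_pos"]),"yaw",np.degrees(np.arctan2(-R[1,0],-R[0,0])),"F",s["force"],"Fboard",inv(s["force"]+B(0,0,0)),"op",s["opening"],"M",s["ft_torque"])
    if g:print("world",B(*g),"linear",R.T@(B(*g)-s["tcp_pos"]))
if __name__=="__main__":cmd(*map(float,sys.argv[1:]))
E
python3 bd.py -20 50 100
```

```text
t 2.75 board tcp [ -66.32 -278.96  212.93] yaw 6.28854793323656 F [ 1.2  -0.04 -3.59] Fboard [-1.08 -0.18 -3.62] op 19.592684115338667 M [ 0.06 -0.09 -0.03]
world [550.36 193.92 170.44] linear [ -99.3    66.32 -329.94]
```

Request:
drive_tool(
  increments=[
    {"fingers": 1, "linear": [-10, 0, -36], "roll": -0.5},
    {"fingers": 1, "linear": [-21, 0, -73], "roll": -0.5},
    {"fingers": 1, "linear": [-33, 0, -110], "roll": -0.5},
    {"fingers": 1, "linear": [-44, 0, -148], "roll": -0.5},
    {"fingers": 1, "linear": [-55, 0, -185], "roll": -0.5},
  ],
)

```text
t: 3.17
tcp_pos: [521.6, 47.2, 237.0]
tcp_rot: [-0.045, 0.039, -0.706, 0.706]
force: [0.6, -1.2, -2.8]
opening: 19.6
```

```bash
python3 bd.py -20 50 100
```

```text
t 3.1667 board tcp [-19.43 -92.33 180.85] yaw 6.807609255885964 F [ 0.61 -1.17 -2.76] Fboard [-1.2  -1.24 -2.53] op 19.645137403965535 M [-0.   -0.01  0.  ]
world [550.36 193.92 170.44] linear [ -45.4    66.79 -142.38]
```

Request:
drive_tool(
  increments=[
    {"fingers": 1, "linear": [-12, 12, -36], "roll": 0},
    {"fingers": 1, "linear": [-23, 26, -72], "roll": 0},
    {"fingers": 1, "linear": [-33, 40, -106], "roll": 0},
    {"fingers": 1, "linear": [-42, 54, -132], "roll": 0},
    {"fingers": 1, "linear": [-45, 67, -142], "roll": 0},
  ],
)

```text
t: 3.58
tcp_pos: [549.6, 198.2, 169.3]
tcp_rot: [0.046, -0.041, 0.706, -0.705]
force: [0.9, 1.3, -3.6]
opening: 19.4
```

```bash
python3 bd.py -20 50 50;  python3 bd.py -20 50 32; python3 - <<'E'
from cell import arm
import cv2,numpy as np
S=arm.get_image("side")["image"];T=arm.get_image("top")["image"]
cv2.imwrite("pics/g3.png",np.hstack([cv2.resize(S[130:280,250:400],(400,400)),cv2.resize(T[140:290,180:330],(400,400))]))
E
```

```text
t 3.5833 board tcp [-20.86  54.32  99.16] yaw 7.0612780996185185 F [ 0.92  1.32 -3.64] Fboard [-1.21  1.2  -3.6 ] op 19.432980558452478 M [0.08 0.   0.04]
world [578.83 197.31 129.49] linear [-28.57  40.     4.5 ]
t 3.5833 board tcp [-20.86  54.32  99.16] yaw 7.0612780996185185 F [ 0.92  1.32 -3.64] Fboard [-1.21  1.2  -3.6 ] op 19.432980558452478 M [0.08 0.   0.04]
world [589.09 198.54 114.74] linear [-38.77  54.83   4.56]
```

View pics/g3.png

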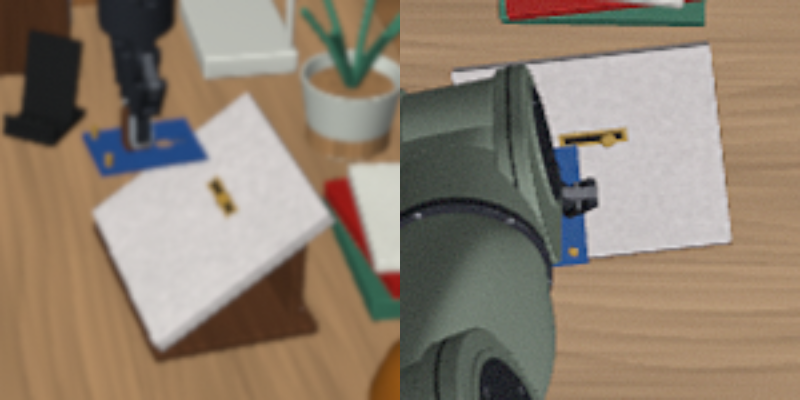

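The plate is held level over the left half of the board. The screw (top crop, about (608,140)) is clear of the plate's right edge. I now go down square to the face so that the plate tilts to the slope.

Request:
drive_tool(
  increments=[
    {"fingers": 1, "linear": [-6, 8, 0], "roll": 0},
    {"fingers": 1, "linear": [-12, 16, 0], "roll": 0},
    {"fingers": 1, "linear": [-17, 24, 0], "roll": 0},
    {"fingers": 1, "linear": [-21, 30, 0], "roll": 0},
    {"fingers": 1, "linear": [-25, 35, 0], "roll": 0},
  ],
)

```text
t: 4.1
tcp_pos: [571.5, 197.1, 132.5]
tcp_rot: [-0.042, 0.044, -0.705, 0.706]
force: [-41.4, -8.4, 23.7]
opening: 19.6
```

```bash
python3 bd.py -20 50 32
```

```text
t 4.1 board tcp [-24.28  50.64  56.62] yaw 6.920226868453317 F [-41.38  -8.44  23.74] Fboard [-20.86  -3.48  43.58] op 19.619297944769173 M [-1.78  7.96 -0.09]
world [589.09 198.54 114.74] linear [-17.67  17.66   0.64]
```

Request:
drive_tool(
  increments=[
    {"fingers": 1, "linear": [0, 0, 0], "roll": 0},
    {"fingers": 1, "linear": [0, 0, 0], "roll": 0},
  ],
  grip_force=20,
)

```text
t: 4.27
tcp_pos: [571.2, 196.4, 131.9]
tcp_rot: [-0.041, 0.044, -0.705, 0.707]
force: [-2.9, 0.3, -1.7]
opening: 19.9
```

```bash
python3 bd.py -20 50 50
```

```text
t 4.2667 board tcp [-24.87  50.03  56.37] yaw 6.87680583166048 F [-2.93  0.35 -1.71] Fboard [-3.33  0.69  0.25] op 19.865805825419745 M [-0.04  0.52 -0.03]
world [578.83 197.31 129.49] linear [-7.65  2.39  0.03]
```

Request:
drive_tool(
  increments=[
    {"fingers": 1, "linear": [-1, 2, 0], "roll": 0},
    {"fingers": 1, "linear": [-2, 4, 0], "roll": 0},
    {"fingers": 1, "linear": [-3.5, 6, 0], "roll": 0},
    {"fingers": 1, "linear": [-5, 7.5, 0], "roll": 0},
    {"fingers": 1, "linear": [-6, 9, 0], "roll": 0},
  ],
)

```text
t: 4.68
tcp_pos: [573.1, 196.5, 122.1]
tcp_rot: [-0.037, 0.048, -0.705, 0.707]
force: [-33.2, -4.2, 14.3]
opening: 19.6
```

```bash
python3 bd.py -22 50 37
```

```text
t 4.6833 board tcp [-29.    49.91  47.24] yaw 6.873665130534637 F [-33.23  -4.21  14.26] Fboard [-19.25  -0.25  30.89] op 19.609237584083086 M [-0.71  6.42  0.06]
world [584.61 198.   117.69] linear [-11.67   4.2   -0.09]
```

Request:
drive_tool(
  increments=[
    {"fingers": 1, "linear": [-1, 1, 0], "roll": 0},
    {"fingers": 1, "linear": [-3, 1.5, 0], "roll": 0},
    {"fingers": 1, "linear": [-4.5, 2, 0], "roll": 0},
    {"fingers": 1, "linear": [-6, 2.5, 0], "roll": 0},
    {"fingers": 1, "linear": [-8, 3, 0], "roll": 0},
  ],
)

```text
t: 5.1
tcp_pos: [578.6, 197.0, 118.4]
tcp_rot: [-0.035, 0.05, -0.705, 0.707]
force: [-22.0, -1.7, 8.1]
opening: 19.6
```

```bash
python3 bd.py -22 50 35;python3 - <<'E'
from cell import arm
import cv2,numpy as np
S=arm.get_image("side")["image"]
cv2.imwrite("pics/g4.png",cv2.resize(S[140:270,260:390],(600,600),interpolation=cv2.INTER_CUBIC))
E
```

```text
t 5.1 board tcp [-26.6   49.69  41.12] yaw 6.86612894928672 F [-22.01  -1.68   8.08] Fboard [-13.43   0.93  19.27] op 19.57488073454475 M [-0.35  4.04  0.03]
world [585.75 198.14 116.05] linear [-7.33  2.22 -0.31]
```

View pics/g4.png

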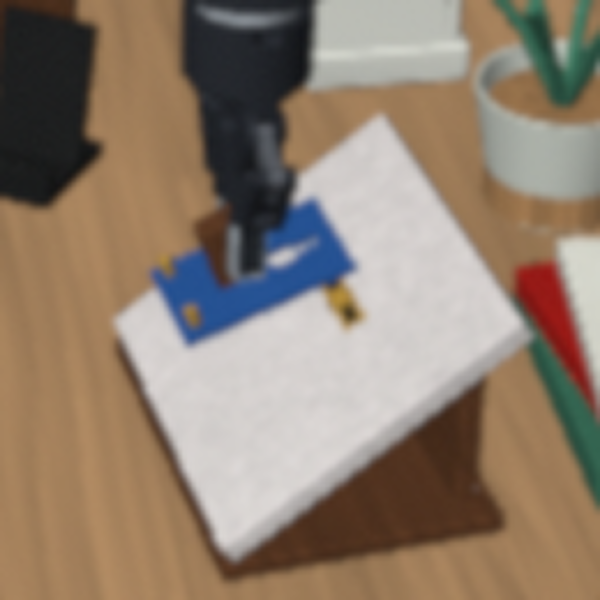

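The plate is tilting as planned: the block leans with it and the plate is clear of the screw (about (345,305)). I keep going.

Request:
drive_tool(
  increments=[
    {"fingers": 1, "linear": [-2, 1.5, 0], "roll": 0},
    {"fingers": 1, "linear": [-4, 3, 0], "roll": 0},
    {"fingers": 1, "linear": [-6, 4, 0], "roll": 0},
    {"fingers": 1, "linear": [-7, 5, 0], "roll": 0},
    {"fingers": 1, "linear": [-8, 6, 0], "roll": 0},
  ],
)

```text
t: 5.57
tcp_pos: [585.8, 197.5, 111.8]
tcp_rot: [-0.034, 0.051, -0.705, 0.707]
force: [-13.1, -1.4, 3.0]
opening: 19.2
```

```bash
python3 bd.py -22 50 33
```

```text
t 5.5667 board tcp [-24.42  49.32  31.53] yaw 6.846298762466287 F [-13.07  -1.36   3.01] Fboard [-9.04  0.2  10.01] op 19.207800828663498 M [-0.23  2.33  0.05]
world [586.89 198.27 114.41] linear [-1.08 -2.62 -0.67]
```

Request:
drive_tool(
  increments=[
    {"fingers": 1, "linear": [-2, 2, 0], "roll": 0},
    {"fingers": 1, "linear": [-3, 4, 0], "roll": 0},
    {"fingers": 1, "linear": [-3.5, 5, 0], "roll": 0},
    {"fingers": 1, "linear": [-3.5, 5, 0], "roll": 0},
  ],
)

```text
t: 5.9
tcp_pos: [588.6, 197.5, 106.2]
tcp_rot: [-0.033, 0.052, -0.704, 0.707]
force: [-6.6, -0.6, -0.1]
opening: 19.6
```

```bash
python3 bd.py -22 50 33; python3 - <<'E'
from cell import arm
import cv2,numpy as np,pickle
d=arm.get_image("side");pickle.dump(d,open("s5.pkl","wb"));S=d["image"]
cv2.imwrite("pics/g5.png",cv2.resize(S[140:270,260:390],(600,600),interpolation=cv2.INTER_CUBIC))
E
```

```text
t 5.9 board tcp [-25.4   48.99  25.39] yaw 6.829975901957631 F [-6.58 -0.64 -0.14] Fboard [-5.5   0.15  3.67] op 19.625607474668563 M [0.02 1.21 0.14]
world [586.89 198.27 114.41] linear [ 1.8  -8.14 -0.99]
```

View pics/g5.png

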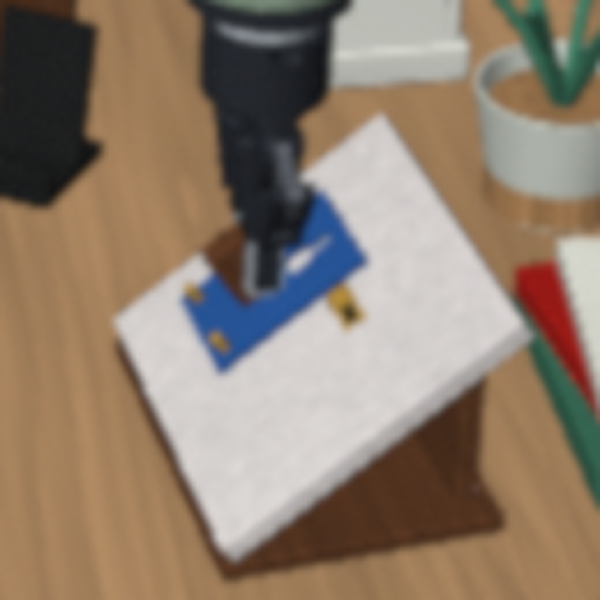

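```bash
cat >> bd.py <<'E'
def onB(d,uv,n,**k):
    c,v=ray(d,uv);N=B(0,0,1,**k)-B(0,0,0,**k);O=B(0,0,n,**k)
    s=((O-c)@N)/(v@N);return np.array([inv(p,**k) for p in c+s[:,None]*v])
E
python3 - <<'E'
from bd import *
d=pickle.load(open("s5.pkl","rb"))
im=d["image"];h=cv2.cvtColor(im,cv2.COLOR_BGR2HSV)
m=(h[...,0]>105)&(h[...,0]<125)&(h[...,1]>110)&(h[...,2]>50)
m[:140]=0;m[270:]=0;m[:,:260]=0;m[:,390:]=0
hu=cv2.convexHull(big(m));q=cv2.approxPolyDP(hu,2.5,True).reshape(-1,2);print(q.tolist(),((q-[260,140])*4.615).astype(int).tolist())
P=onB(d,q,5);print(P)
g=np.array([[222,372],[367,263],[322,195],[185,300]])/4.615+[260,140]
P=onB(d,g,5);print(P,np.linalg.norm(P-np.roll(P,-1,0),axis=1))
s0=onB(d,np.array([[300,258]])/4.615+[260,140],5);print("hole",s0)
E=pickle.load(open("side0.pkl","rb"))
print("screw",onB(E,[[333.6,204.1]],12.5),"slot",onB(E,[[333.2,203.7]],0), "board corners",onB(E,[[285,209],[343,165],[374,213],[309,260]],0))
T=pickle.load(open("top0.pkl","rb"));print("top screw",onB(T,[[257.9,191.9]],12.5),"slot",onB(T,[[252.5,191.9]],0))
E
```

```text
[[330, 183], [338, 196], [308, 219], [301, 206]] [[323, 198], [359, 258], [221, 364], [189, 304]]
[[ 24.79  76.6    5.  ]
 [ 25.01   6.83   5.  ]
 [-77.18   5.98   5.  ]
 [-78.19  73.41   5.  ]]
[[-78.94  -0.02   5.  ]
 [ 27.13  -0.74   5.  ]
 [ 25.33  80.08   5.  ]
 [-79.24  79.84   5.  ]] [106.07  80.84 104.57  79.86]
hole [[-5.38 42.78  5.  ]]
screw [[  4.76 -19.76  12.5 ]] slot [[ 2.52 -0.93  0.  ]] board corners [[-125.13  116.21   -0.  ]
 [  82.    114.47   -0.  ]
 [  79.6  -133.02    0.  ]
 [-124.61 -128.19   -0.  ]]
top screw [[  0.6  -12.77  12.5 ]] slot [[-3.42  1.99  0.  ]]
```

The plate looks flat on the board. Its edges measure 105 x 80 mm when cast onto the face. I grip harder and lift square off the face.

Request:
drive_tool(
  increments=[
    {"fingers": 1, "linear": [0, 0, 0], "roll": 0},
    {"fingers": 1, "linear": [0, 0, 0], "roll": 0},
    {"fingers": 1, "linear": [4, -6, 0], "roll": 0},
    {"fingers": 1, "linear": [9, -13, 0], "roll": 0},
    {"fingers": 1, "linear": [14, -20, 0], "roll": 0},
  ],
  grip_force=70,
)

```text
t: 6.37
tcp_pos: [575.2, 195.5, 127.5]
tcp_rot: [-0.033, 0.051, -0.704, 0.707]
force: [1.2, -0.3, -3.7]
opening: 18.9
```

```bash
python3 bd.py -16.4 -12 48
```

```text
t 6.3667 board tcp [-24.32  48.64  50.57] yaw 6.798943788486677 F [ 1.22 -0.34 -3.7 ] Fboard [-1.16 -0.49 -3.7 ] op 18.871740684605218 M [-0.02 -0.06 -0.01]
world [590.24 136.23 129.91] linear [-7.9  -2.5  60.65]
```

Request:
drive_tool(
  increments=[
    {"fingers": 1, "linear": [-2, -1, 15], "roll": 0},
    {"fingers": 1, "linear": [-4, -2, 32], "roll": 0},
    {"fingers": 1, "linear": [-6, -2.5, 48], "roll": 0},
    {"fingers": 1, "linear": [-8, -2.5, 58], "roll": 0},
    {"fingers": 1, "linear": [-8, -2.5, 61], "roll": 0},
  ],
)

```text
t: 6.78
tcp_pos: [590.9, 134.0, 130.5]
tcp_rot: [-0.032, 0.05, -0.704, 0.707]
force: [0.3, 0.2, -3.4]
opening: 18.8
```

```bash
python3 bd.py -16.4 -12 48; python3 - <<'E'
from cell import arm
import cv2,numpy as np,pickle
d=arm.get_image("side");pickle.dump(d,open("s6.pkl","wb"));S=d["image"]
e=arm.get_image("top");pickle.dump(e,open("t6.pkl","wb"));T=e["image"]
cv2.imwrite("pics/g6.png",np.hstack([cv2.resize(S[150:250,280:380],(500,500),interpolation=cv2.INTER_CUBIC),cv2.resize(T[150:270,200:270],(291,500),interpolation=cv2.INTER_CUBIC)]))
E
```

```text
t 6.7833 board tcp [-15.74 -14.28  48.28] yaw 6.682366983157528 F [ 0.3   0.17 -3.45] Fboard [-1.72  0.13 -3.  ] op 18.801412708922868 M [-0.01 -0.03  0.04]
world [590.24 136.23 129.91] linear [ 0.37  0.61 -2.28]
```

View pics/g6.png

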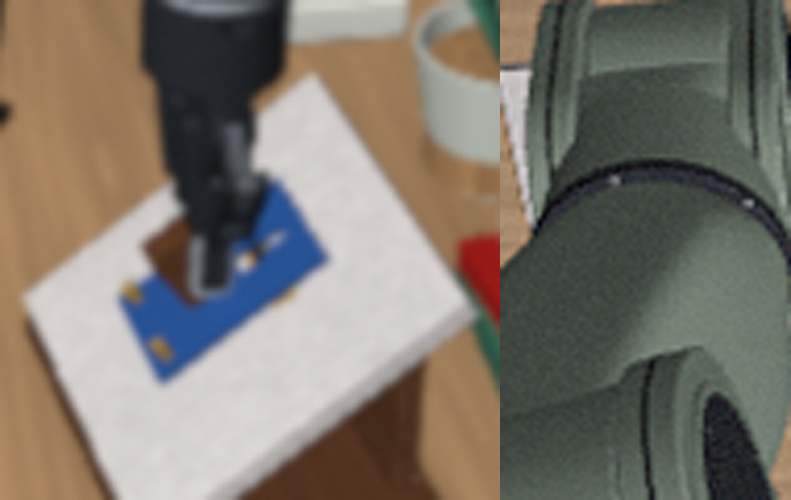

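```bash
python3 - <<'E'
from bd import *
d=pickle.load(open("s6.pkl","rb"))
g=np.array([[160,380],[328,258],[278,182],[122,297]])/5+[280,150]
for n in(24,28):
    P=onB(d,g,n);print(P.round(1).tolist(),np.linalg.norm(P-np.roll(P,-1,0),axis=1),P.mean(0), "hole/slotend",onB(d,np.array([[250,257],[286,233]])/5+[280,150],n))
im=d["image"];h=cv2.cvtColor(im,cv2.COLOR_BGR2HSV)
m=(h[...,0]>105)&(h[...,0]<125)&(h[...,1]>110)&(h[...,2]>50)
m[:140]=0;m[270:]=0;m[:,:260]=0;m[:,390:]=0
hu=cv2.convexHull(big(m));q=cv2.approxPolyDP(hu,2.5,True).reshape(-1,2);P=onB(d,q,28);print(P,P.mean(0))
# brass near slot
E=pickle.load(open("side0.pkl","rb"));h=cv2.cvtColor(E["image"],cv2.COLOR_BGR2HSV)[185:222,320:348]
cv2.imwrite("pics/g7.png",np.hstack([cv2.resize(E["image"][185:222,320:348],(420,555),interpolation=cv2.INTER_NEAREST),cv2.resize(im[185:222,315:343],(420,555),interpolation=cv2.INTER_NEAREST)])[:,:800])
E
```

```text
[[-71.8, -53.8, 24.0], [36.7, -57.1, 24.0], [35.3, 22.1, 24.0], [-69.7, 24.9, 24.0]] [108.56  79.22 105.06  78.69] [-17.34 -15.97  24.  ] hole/slotend [[  1.83 -16.02  24.  ]
 [ 24.79 -18.33  24.  ]]
[[-70.9, -58.9, 28.0], [37.2, -62.3, 28.0], [35.8, 16.6, 28.0], [-68.8, 19.4, 28.0]] [108.12  78.89 104.63  78.37] [-16.65 -21.28  28.  ] hole/slotend [[  2.44 -21.33  28.  ]
 [ 25.31 -23.63  28.  ]]
[[ 33.61  16.11  28.  ]
 [ 34.5  -56.2   28.  ]
 [-69.65 -55.53  28.  ]
 [-69.3   11.98  28.  ]] [-17.71 -20.91  28.  ]
```

View pics/g7.png

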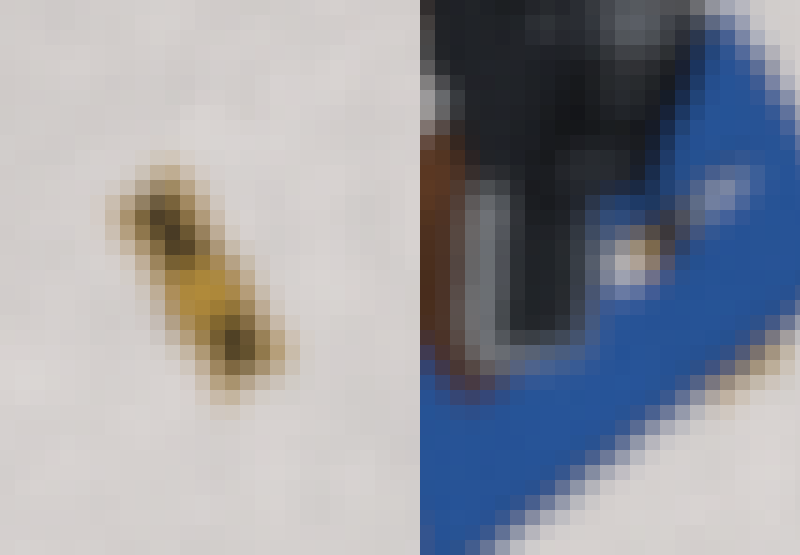

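The hole shows up in the right panel at about (635,250) with brass in it, so the screw is almost under it. The fit corrections needed are about +2 mm up the slope and +1.5 mm to the left. I correct and come down closer.

```bash
python3 bd.py -13.7 -12.8 41
```

```text
t 6.8833 board tcp [-16.22 -12.33  48.17] yaw 6.771865370316577 F [ 0.12  0.63 -3.65] Fboard [-1.93  0.61 -3.1 ] op 19.104727303451355 M [ 0.02 -0.03  0.04]
world [596.52 136.18 125.73] linear [-6.29  4.27  0.45]
```

Request:
drive_tool(
  increments=[
    {"fingers": 1, "linear": [-3, 2, 0.5], "roll": 0},
    {"fingers": 1, "linear": [-6.3, 4.3, 0.5], "roll": 0},
    {"fingers": 1, "linear": [-6.3, 4.3, 0.5], "roll": 0},
    {"fingers": 1, "linear": [-6.3, 4.3, 0.5], "roll": 0},
  ],
)

```text
t: 7.22
tcp_pos: [596.4, 136.6, 125.3]
tcp_rot: [-0.033, 0.051, -0.705, 0.707]
force: [1.0, -0.2, -3.6]
opening: 18.4
```

```bash
python3 bd.py -13.7 -12.8 36;python3 - <<'E'
from bd import *
from cell import arm
d=arm.get_image("side");pickle.dump(d,open("s7.pkl","wb"));im=d["image"]
h=cv2.cvtColor(im,cv2.COLOR_BGR2HSV)
m=(h[...,0]>105)&(h[...,0]<125)&(h[...,1]>110)&(h[...,2]>50)
m[:140]=0;m[270:]=0;m[:,:260]=0;m[:,390:]=0
c=big(m)
q=cv2.approxPolyDP(cv2.convexHull(c),2.5,True).reshape(-1,2);P=onB(d,q,20.5);print(P,P.mean(0))
cv2.imwrite("pics/g8.png",cv2.resize(im[180:230,310:370],(780,650),interpolation=cv2.INTER_NEAREST)[:600])
E
```

```text
t 7.2167 board tcp [-13.95 -12.34  40.7 ] yaw 6.804245092441389 F [ 1.04 -0.2  -3.59] Fboard [-1.24 -0.32 -3.52] op 18.447909872054108 M [ 0.01 -0.01  0.  ]
world [599.37 136.52 121.63] linear [-3.    3.63  0.45]
[[ 35.88  17.27  20.5 ]
 [ 33.08 -55.79  20.5 ]
 [-67.8  -54.38  20.5 ]
 [-67.34  13.07  20.5 ]] [-16.54 -19.96  20.5 ]
```

View pics/g8.png

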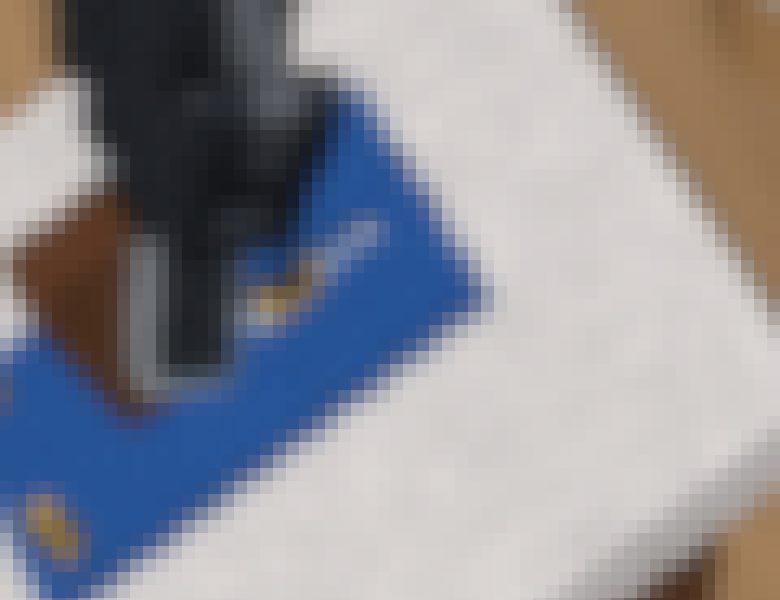

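```bash
python3 - <<'E'
from bd import *
d=pickle.load(open("s7.pkl","rb"));print(onB(d,[[330.6,201.6],[338.7,197.2]],20.3))
im=d["image"][180:230,310:370].astype(int)
m=(im[...,0]-im[...,2]<25); print(m[15:28,17:32].astype(int))
E=pickle.load(open("side0.pkl","rb"));print(onB(E,[[333.8,204]],12.5))
E
python3 bd.py -13.5 -12.5 34
```

```text
[[  2.38 -13.4   20.3 ]
 [ 26.89 -19.47  20.3 ]]
[[1 1 1 1 1 0 0 0 0 0 0 0 0 0 0]
 [1 1 1 1 1 0 0 0 0 0 0 0 0 0 0]
 [1 1 1 1 1 0 0 0 0 0 0 0 0 0 0]
 [1 1 0 0 0 0 0 0 0 0 0 0 0 0 0]
 [1 0 0 0 0 0 0 0 0 0 0 0 0 0 0]
 [1 0 0 0 0 1 1 1 0 0 0 0 0 0 0]
 [1 0 0 0 1 1 1 1 0 0 0 0 0 0 0]
 [1 1 1 1 1 1 1 0 0 0 0 0 0 0 0]
 [1 1 1 1 1 1 0 0 0 0 0 0 0 0 0]
 [1 0 1 1 1 0 0 0 0 0 0 0 0 0 0]
 [1 0 0 0 0 0 0 0 0 0 0 0 0 0 0]
 [0 0 0 0 0 0 0 0 0 0 0 0 0 0 0]
 [0 0 0 0 0 0 0 0 0 0 0 0 0 0 0]]
[[  5.35 -19.94  12.5 ]]
t 7.2667 board tcp [-13.92 -12.5   40.83] yaw 6.791199655108342 F [-0.07 -0.4  -3.23] Fboard [-1.95 -0.39 -2.58] op 18.712595405765473 M [-0.01  0.    0.01]
world [600.63 136.97 120.11] linear [-4.4   5.24 -0.02]
```

Request:
drive_tool(
  increments=[
    {"fingers": 1, "linear": [-2, 1.5, 0], "roll": 0},
    {"fingers": 1, "linear": [-3, 3, 0], "roll": 0},
    {"fingers": 1, "linear": [-4, 4.5, 0], "roll": 0},
    {"fingers": 1, "linear": [-5, 6, 0], "roll": 0},
    {"fingers": 1, "linear": [-5, 6, 0], "roll": 0},
  ],
)

```text
t: 7.68
tcp_pos: [601.2, 137.1, 119.0]
tcp_rot: [-0.033, 0.051, -0.705, 0.707]
force: [-0.6, -0.3, -3.3]
opening: 18.9
```

```bash
python3 bd.py -13.5 -12.5 30
```

```text
t 7.6833 board tcp [-13.67 -12.47  32.74] yaw 6.796450742379836 F [-0.62 -0.26 -3.3 ] Fboard [-2.43 -0.19 -2.33] op 18.879346618695646 M [-0.04  0.01 -0.06]
world [602.91 137.24 116.83] linear [-1.77  2.1   0.03]
```

No contact at 5 mm below the head's top, so the head seems to be inside the hole. I continue.

Request:
drive_tool(
  increments=[
    {"fingers": 1, "linear": [-1, 1.5, 0], "roll": 0},
    {"fingers": 1, "linear": [-2.5, 3, 0], "roll": 0},
    {"fingers": 1, "linear": [-3.5, 4.5, 0], "roll": 0},
    {"fingers": 1, "linear": [-4.5, 6, 0], "roll": 0},
    {"fingers": 1, "linear": [-4.5, 6, 0], "roll": 0},
  ],
)

```text
t: 8.1
tcp_pos: [605.4, 137.5, 112.9]
tcp_rot: [-0.032, 0.051, -0.705, 0.707]
force: [-3.5, -0.2, 2.4]
opening: 19.1
```

```bash
python3 bd.py -13.5 -12.5 25.4
```

```text
t 8.1 board tcp [-13.7  -12.54  25.39] yaw 6.791659044258339 F [-3.5  -0.19  2.38] Fboard [-1.5   0.22  3.96] op 19.081625724338753 M [0.09 0.49 0.07]
world [605.53 137.55 113.06] linear [-0.15 -0.13 -0.04]
```

Request:
drive_tool(
  increments=[
    {"fingers": 1, "linear": [-0.5, 1, 0], "roll": 0},
    {"fingers": 1, "linear": [2.5, 3.5, 0], "roll": 0},
    {"fingers": 1, "linear": [6, 5.5, 0], "roll": 0},
    {"fingers": 1, "linear": [9, 7.5, 0], "roll": 0},
    {"fingers": 1, "linear": [11, 9, 0], "roll": 0},
  ],
)

```text
t: 8.52
tcp_pos: [594.7, 136.3, 105.2]
tcp_rot: [-0.033, 0.051, -0.705, 0.707]
force: [-2.5, 0.0, 15.0]
opening: 18.6
```

```bash
python3 bd.py -34 -12.5 25
```

```text
t 8.5167 board tcp [-26.98 -12.47  25.21] yaw 6.798270956540987 F [-2.47  0.05 15.05] Fboard [ 6.63  0.34 13.73] op 18.610590716807103 M [0.16 0.34 0.18]
world [589.09 135.59 100.98] linear [5.52 4.34 0.02]
```

Request:
drive_tool(
  increments=[
    {"fingers": 1, "linear": [2, 1.5, 0], "roll": 0},
    {"fingers": 1, "linear": [4, 3, 0], "roll": 0},
    {"fingers": 1, "linear": [6, 4.5, 0], "roll": 0},
    {"fingers": 1, "linear": [8, 5.5, 0], "roll": 0},
    {"fingers": 1, "linear": [8.5, 6, 0], "roll": 0},
  ],
)

```text
t: 8.93
tcp_pos: [587.2, 135.4, 99.9]
tcp_rot: [-0.034, 0.05, -0.705, 0.707]
force: [5.2, 1.1, 12.1]
opening: 18.8
```

```bash
python3 bd.py -36 -12.5 25
```

```text
t 8.9333 board tcp [-36.18 -12.48  25.24] yaw 6.797956297330579 F [ 5.24  1.06 12.07] Fboard [11.29  0.43  6.83] op 18.83901397429634 M [ 0.41 -1.2   0.14]
world [587.46 135.4   99.83] linear [-0.29  0.09  0.02]
```

Request:
drive_tool(
  increments=[
    {"fingers": 1, "linear": [1.5, 1, 0], "roll": 0},
    {"fingers": 1, "linear": [3, 2, 0], "roll": 0},
    {"fingers": 1, "linear": [4, 2.5, 0], "roll": 0},
  ],
)

```text
t: 9.18
tcp_pos: [586.7, 135.4, 99.7]
tcp_rot: [-0.038, 0.046, -0.705, 0.706]
force: [18.0, 1.9, 26.6]
opening: 18.9
```

```bash
python3 bd.py -36 -12.5 25
```

```text
t 9.1833 board tcp [-36.67 -12.45  25.36] yaw 6.800565894048609 F [18.03  1.94 26.56] Fboard [30.09 -0.2  11.36] op 18.886053651814557 M [ 0.58 -3.21  0.09]
world [587.46 135.4   99.83] linear [-0.75 -0.1   0.05]
```

Request:
drive_tool(
  increments=[
    {"fingers": 1, "linear": [-0.3, -0.3, 0], "roll": 0},
    {"fingers": 1, "linear": [-0.3, -0.3, 0], "roll": 0},
    {"fingers": 1, "linear": [-0.3, -0.3, 0], "roll": 0},
  ],
  grip_force=20,
)

```text
t: 9.43
tcp_pos: [587.2, 135.4, 100.3]
tcp_rot: [-0.038, 0.046, -0.705, 0.706]
force: [0.5, -0.4, 11.2]
opening: 18.8
```

```bash
python3 bd.py -36 -12.5 25
```

```text
t 9.4333 board tcp [-35.97 -12.5   25.51] yaw 6.798218572868147 F [ 0.48 -0.41 11.18] Fboard [ 6.77 -0.47  8.91] op 18.839786876122353 M [0.05 0.26 0.1 ]
world [587.46 135.4   99.83] linear [-0.27  0.44  0.  ]
```

Gentle downslope and inward force remain. I open the fingers.

Request:
drive_tool(
  increments=[
    {"fingers": 0.2, "linear": [0, 0, 0], "roll": 0},
    {"fingers": -0.2, "linear": [0, 0, 0], "roll": 0},
    {"fingers": -0.6, "linear": [0, 0, 0], "roll": 0},
    {"fingers": -1, "linear": [0, 0, 0], "roll": 0},
    {"fingers": -1, "linear": [0, 0, 0], "roll": 0},
  ],
)

```text
t: 9.85
tcp_pos: [587.1, 135.3, 100.1]
tcp_rot: [-0.038, 0.046, -0.705, 0.707]
force: [-0.0, 0.6, -0.9]
opening: 78.0
```

```bash
python3 bd.py -36 -12.5 25
```

```text
t 9.85 board tcp [-36.17 -12.52  25.43] yaw 6.796178376461462 F [-0.    0.56 -0.85] Fboard [-0.44  0.55 -0.73] op 78.0370713555824 M [-0.03 -0.02 -0.01]
world [587.46 135.4   99.83] linear [-0.39  0.26 -0.02]
```

Request:
drive_tool(
  increments=[
    {"fingers": -1, "linear": [3, -15, 0], "roll": 0},
    {"fingers": -1, "linear": [8, -40, 0], "roll": 0},
    {"fingers": -1, "linear": [20, -75, 0], "roll": 0},
    {"fingers": -1, "linear": [40, -105, 0], "roll": 0},
    {"fingers": -1, "linear": [65, -130, 0], "roll": 0},
  ],
)

```text
t: 10.27
tcp_pos: [523.9, 127.8, 232.5]
tcp_rot: [-0.038, 0.046, -0.705, 0.706]
force: [0.1, 1.1, 0.7]
opening: 85.2
```

```bash
python3 bd.py; python3 - <<'E'
from bd import *
from cell import arm
d=arm.get_image("side");im=d["image"]
h=cv2.cvtColor(im,cv2.COLOR_BGR2HSV)
m=(h[...,0]>105)&(h[...,0]<125)&(h[...,1]>110)&(h[...,2]>50)
m[:140]=0;m[270:]=0;m[:,:260]=0;m[:,390:]=0
q=cv2.approxPolyDP(cv2.convexHull(big(m)),2.5,True).reshape(-1,2);P=onB(d,q,5);print(P,P.mean(0))
cv2.imwrite("pics/g9.png",cv2.resize(im[145:265,265:400],(675,600),interpolation=cv2.INTER_CUBIC))
E
```

```text
t 10.2667 board tcp [-12.32 -12.5  170.39] yaw 6.779512599430443 F [0.06 1.09 0.68] Fboard [0.54 1.08 0.45] op 85.15670740689177 M [ 0.07 -0.03  0.04]
[[ 13.4   20.37   5.  ]
 [ 13.54 -55.3    5.  ]
 [-88.3  -54.06   5.  ]
 [-88.37  13.28   5.  ]] [-37.43 -18.93   5.  ]
```

View pics/g9.png

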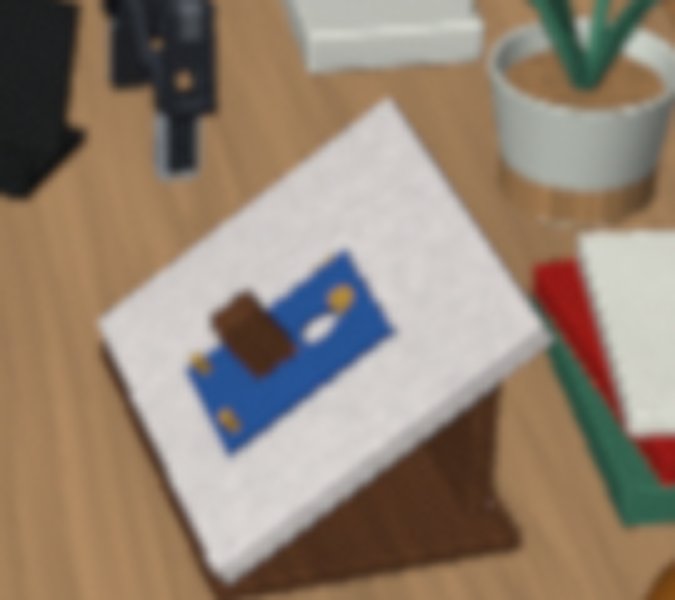

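The screw head sits at the upper end of the slot (about (342,297)) with the round hole below it at (318,330). The plate lies flat, square to the board, and the gripper is clear. I hand in the job.

```bash
python3 -c "
from cell import arm
print(arm.finish_job())"
```

```text
the job is handed in; nothing more can be done
None
```

The blue key plate is hanging on the board, pulled fully home against the screw, and the job was handed in at about 10.3 s of robot time. No verdict was reported.

**What I did:** I gripped the block and pressed the plate on the clear left half of the board until it took the 35° slope. I then set the hole over the screw, lowered it to the face, pulled it down the slope, let go and backed off.

**Checks that passed:**
- **Onto the face:** the plate passed the head's height without touching it. It first touched at the same height as when it lay flat on the clear part of the board.
- **Home against the screw:** the tool went about 22.5 mm down the slope and then stopped hard, at about 30 N.
- **Final picture:** the screw head is at the end of the slot, the plate is flat and square, and the gripper is clear.
- **Final position:** from the outline in the side camera, the hole is about 20 mm below the screw line, give or take a few mm.

**Checks that disagreed or fell short:**
- **Camera mismatch:** the two cameras disagreed by about 5 mm. I placed the hole from the side camera alone, comparing hole and screw in that same view.
- **Blocked view:** the arm hid the plate and screw from the top camera during the fit.
- **Grip slip:** while the plate tilted, the block slipped several millimetres in the jaws, and the force reached about 48 N. That is well under the 120 N wrist limit.
- **Other things:** I did not measure them again at the end, but the path stayed clear of them and I saw no contact.

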